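Hang the cutlery drainer on the rail and slide it to its place

ROBOT

A 6-joint arm with a two-finger parallel gripper is mounted at the origin on the work surface. World frame = base frame: x ahead of the robot, y to its left, z up, the work surface at z = 0. Lengths are in m, angles in rad, forces in N, time in s.
With the tool pointing down it reaches from about 0.225 to 0.875 m from the base axis. Payload 3.4 kg.
Tool frame: the origin (TCP) lies midway between the tips of the shut fingers; the grasp point (between the pads) lies 19 mm behind it (manip.tcp_to_grasp is the distance from the TCP to the grasp point, in m); x points along the fingers, y is the direction in which the jaws open and shut, and the axes are right-handed (so a half turn about x gives the same grasp; the last joint's range is limited). The gripper opens to 85 mm and grips with 20 to 120 N. Pads are 22 mm wide; open, the fingers measure 114 mm over their backs; the gripper's body (76 mm by 85 mm) begins 54 mm behind the grasp point. The pads swing forward as they close: fully open they stand 13 mm farther back than shut.
Start: joints at [-1.389, 0.276, 1.505, -0, 1.361, -0.121], TCP at [0.171, -0.549, 0.231] pointing down, gripper open.
Joint ranges: [-2.89, 2.89], [-0.75, 2.08], [0.22, 2.7], [-1.18, 4.32], [0.11, 2.71], [-2.7, 2.7]. Speed limits (rad/s): [2.57, 2.57, 3.14, 3.14, 3.14, 3.14].

INTERFACE

Orientations are given as a unit quaternion [w, x, y, z].
In Python, from rig import readout, eyes, job, manip gives the robot as it stands. The module is installed in compiled form; this text tells all that it offers.
- The arm moves only by the tool carry_out, never from a script. Its argument "deltas" is one flat list of numbers, 7 for each row, row after row: the shift along the tool's x, y, z scaled (see below), then the turn, a rotation vector about the tool's x, y, z scaled (see below), then the opening, from -1 (shut) to 1 (fully open). In form: [dx, dy, dz, ax, ay, az, grip, dx, dy, dz, ax, ay, az, grip, ...]. A call has 1 to 10 rows; each row shifts and turns the commanded pose from where the row before left it, along the tool's axes as they then stand; what a row does not reach is not made up. The controller multiplies each number of a shift by 60 mm and each number of a turn by 4 degrees. A row lasts 1/8 s, in which the tool goes at most 62.5 mm and 10.7 degrees, less where a joint would pass 70% of its speed; a pose out of reach is approached as far as the arm can. A call with a number of a shift or a turn outside -1 to 1 is refused whole. A call with a gripper value outside its range is refused whole. The fingers move at their own pace and stop on an object; "newtons" is the grip in N (left out, the last holds). Time passes only in rows, so rows that do not move let the fingers close. It gives the time, the measured TCP pose, the force and the opening at its end, in the units of the state.
- readout.get_state(): the state, without advancing time (a new reading comes with each control period).
- eyes.get_image(name): name is "side" or "top"; returns a dict with "color" (400x640x3 uint8, red, green, blue), "z_map" (400x640 float32, m along the optical axis (not along the pixel's ray), 0 where there is no reading), "mtx" (3x3 intrinsics, pixels), "distortion" ([k1, k2, p1, p2, k3] as OpenCV has them; the pictures are not rectified), "origin" and "orientation" of the camera in the world. Camera axes: x right, y down, z forward; pixel columns grow to the right and rows downward; lengths in m; the calibration is good to about 2 mm. A picture is of the moment at which its call begins.
- job.sign_off(): hands the job in, once; it reports no verdict.
The state is a dict: "clock": time; "qpos": joint angles; "qd": joint speeds; "effort": joint torques, N m; "position": TCP position; "ee_rot": TCP orientation; "contact_force": force on the tool from outside, world axes, zero at the start; "moment": the same for the moment, N m; "width": finger opening in m.
Only numpy, scipy, OpenCV 4.12 (cv2) and the standard library are available. Lean on these libraries where they do the work, as an engineer would, in place of code of your own. Each camera call takes 0.05 s, during which the arm holds its last target.

TASK

Pick up the steel cutlery drainer by its black grip and hook it over the open end of the rail, the stretch with no shelf above it. Then slide it along the rail, under the wire shelf, until its hook is in line with the diamond marker on the shelf, and leave it hanging there straight and still. Leave all the other kitchenware where it stands.

Things in the scene. Friction and masses are not known exactly. Their poses are not given: they have to be found in the camera images.
- caddy: cutlery drainer, loose, 220 to 410 g: upright perforated steel cup, 80 mm across, 80 mm high, 3 mm wall, with a black grip and an open steel strap hook above its rim; 197 mm high in all. Starts upright on the counter. Origin: centre of its underside; z up; +x to the side where the hook's free leg is, -x to the grip's side.
- caddy_grip (a point): centre of the black grip, a block 20 (x) by 22 (y) by 40 mm high at caddy x = -42, y = 0, height 117 mm: 42 mm to -x of and 68 mm below caddy_bay. Pinch it across its y faces. The cup's rim is 37 mm below this point. Only the 18 mm wide strap runs up from the grip to the hook. Axes as the drainer's.
- caddy_bay (a point): point in the hook where the rail's axis lies when hung: caddy x = 0, y = 0, height 185 mm. Hook: strap 18 mm wide (y), 4 thick, an upside-down U in the xz plane with a roof-shaped top 12 mm above this point; inner gap 28 mm; the free leg's flared tip ends 38 mm below, at x = +24 mm. Passing over the rail needs this point 46 mm above the rail's axis. Axes as the drainer's.
- rail: rail unit, fixed: horizontal steel bar, diameter 12 mm, along the unit's y, its axis at x = 0, 240 mm above the counter, from y = -230 to +240 mm, on 16 mm posts with 56 mm round feet. Open above from y = +60 to +230 mm; a wire shelf covers the rest (see shelf_edge). Origin on the counter under the axis; z up; +x away from the robot.
- shelf_edge (a point): middle of the wire shelf's front edge, top (unit x = -39, y = -90, height 278 mm). Shelf spans unit x = -39 to +103, y = -233 to +54; its underside is 31 mm above the rail's axis, too low to hook on there. 12 mm legs at x = +99, jars 67 mm high on it. A tool straight down on the grip would hit the shelf; leaning back to -x by 30 to 45 degrees it passes in front. Axes: unit's.
- rail_open (a point): middle of the open stretch, on the rail's axis (rail unit's y = +145 mm, height 240 mm). Axes as the rail unit's.
- marker: the marker, fixed: a flat black strip 12 mm wide lying across the top of the shelf, with an upright diamond (31 mm tall) at its front and its rear end. Origin on top of the shelf, straight above the rail's axis (38 mm above it); axes as the rail unit's. The drainer belongs at the same y along the rail. After release it may swing a little for a second or two.
- saucer: white saucer, 130 mm across, 18 mm high, on the counter beneath the rail; origin under its centre
- mug: blue mug, 76 mm across, 88 mm high, handle at +y; origin under its centre
- tumbler: plain steel tumbler without hook, 72 mm across, 100 mm high; origin under its centre
- soap: green washing-up bottle, 64 mm across, 190 mm high, left of the rail; origin under its centre
- jar: glass jar with wooden lid, 68 mm across, 100 mm high; origin under its centre
- spatula: wooden-handled spatula lying flat, handle towards its -x; origin under its middle
Mind the look-alikes: they are no part of the job. What is shaped like the caddy but yellow is not meant.

How it is judged:
On the way:
1. the drainer's hook is over the rail in the open stretch, down on the rail (x of caddy_bay in the frame of rail between -0.012 and 0.012 m and z of caddy_bay in the frame of rail between 0.23 and 0.251 m and y of caddy_bay in the frame of rail between 0.06 and 0.235 m), for 0.2 s.
At the end, for the whole second after the job is handed in: The drainer hangs by its hook on the rail (rail's axis within 12 mm of the hook's inside point across, and about 10 mm in height), within 13 mm of the marker along the rail, less than 0.2 rad from upright, at rest (slower than 50 mm/s) with its weight on the rail (x of caddy_bay in the frame of rail between -0.012 and 0.012 m and z of caddy_bay in the frame of rail between 0.23 and 0.251 m and y of caddy_bay in the frame of marker between -0.013 and 0.013 m and angle between caddy's own z axis and vertical below 0.2 rad and linear speed of caddy below 0.05 m/s and contact force between caddy and rail above 0.8 N); the robot touches nothing.
It fails at once if a piece of other kitchenware is moved by more than 30 mm (distance of any of saucer, mug, tumbler, soap, jar, spatula from where it was at the start of the episode above 0.03 m).
It also fails if it takes over 58 s, if anything falls off the work surface, if the arm or the gripper's body presses on something with over 40 N, if the wrist force passes 120 N, or if a joint passes its speed limit or range.

## Working session

There is one attempt and no reset: what is moved stays moved. The work goes in short steps, Python scripts to look and compute and a tool call to move; the robot and the scene stay as the last step left them, time stands still between calls to the robot, and variables do not carry over. Pictures are saved under pics/ and viewed, and the job is handed in when it is done.

Besides the shell and the picture viewer there is one more tool, called after "Emit:" by a JSON object that holds its "method" and its "body", one argument or row to a line. carry_out: Moves the arm, as the interface text tells. Its arguments: {"type":"object","properties":{"deltas":{"type":"array"},"newtons":{"type":"number"}},"required":["deltas"]}

```bash
mkdir -p pics; cat > h.py <<'E'
import numpy as np, cv2
from rig import readout, eyes, job, manip
from scipy.spatial.transform import Rotation as R
def rot(q): return R.from_quat([q[1],q[2],q[3],q[0]]).as_matrix()
def cam(n): return eyes.get_image(n)
def ray(im,u,v):
    p=cv2.undistortPoints(np.array([[[u,v]]],float),np.array(im['mtx']),np.array(im['distortion']))[0,0]
    return np.array(im['origin']), rot(im['orientation'])@np.array([p[0],p[1],1.])
def onz(im,u,v,z):
    o,d=ray(im,u,v); return o+d*(z-o[2])/d[2]
def dep(im,u,v):
    o,d=ray(im,u,v); return o+d*im['z_map'][int(v),int(u)]
def proj(im,P):
    M=rot(im['orientation']); rv,_=cv2.Rodrigues(M.T); t=-M.T@np.array(im['origin'])
    return cv2.projectPoints(np.array(P,float).reshape(-1,1,3),rv,t,np.array(im['mtx']),np.array(im['distortion']))[0][:,0]
def save(im,name,box=None,s=1):
    c=im['color'][:,:,::-1]
    if box: u0,v0,u1,v1=box; c=c[v0:v1,u0:u1]
    if s!=1: c=cv2.resize(c,None,fx=s,fy=s,interpolation=cv2.INTER_CUBIC)
    cv2.imwrite('pics/'+name,c)
E
python3 - <<'E'
from h import *
import pickle
print(readout.get_state()); print(manip.tcp_to_grasp)
for n in('side','top'):
    im=cam(n); save(im,n+'0.png'); pickle.dump(im,open(n+'0.pkl','wb')); print(n,im['origin'],im['orientation'],im['mtx'])
E
```

```text
{'clock': 0.0, 'qpos': array([-1.38899816e+00,  2.76598290e-01,  1.50610171e+00, -8.15043558e-06,
        1.36069602e+00, -1.20993261e-01]), 'qd': array([ 0.00106051,  0.00105656, -0.00044978,  0.00129395, -0.00070458,
        0.0002558 ]), 'effort': array([-1.46032658e-04, -4.16784525e+01, -2.45802659e+01,  1.89800039e-05,
        1.09026051e-02,  3.28765111e-05]), 'position': array([ 0.17135947, -0.54833671,  0.23045035]), 'ee_rot': array([-0.1060078 , -0.698996  , -0.10728221,  0.69904039]), 'contact_force': array([-0.34387393,  0.49770912,  0.02120649]), 'moment': array([-0.01263798, -0.01666598,  0.03594281]), 'width': 0.08529896416203053}
0.0187
side [-0.05889946  0.90091431  0.81765516] [ 0.14951548 -0.23887442  0.82891455 -0.48320265] [[480.84631562   0.         324.9288847 ]
 [  0.         480.84631562 201.19029314]
 [  0.           0.           1.        ]]
top [ 0.40487829 -0.02464053  1.5142545 ] [ 0.02840471 -0.70217096  0.71040569 -0.038378  ] [[494.60657307   0.         315.00653314]
 [  0.         494.60657307 198.43265466]
 [  0.           0.           1.        ]]
```

View pics/side0.png

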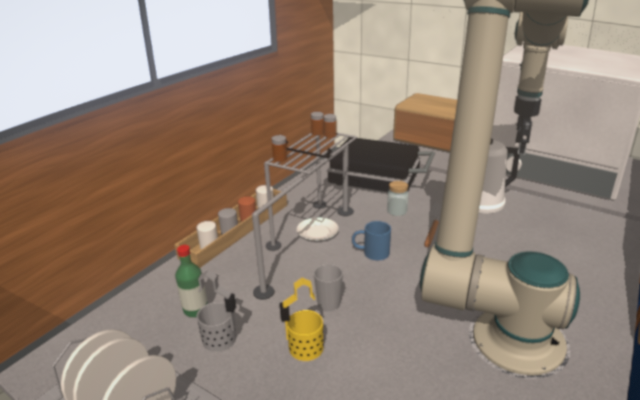

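View pics/top0.png

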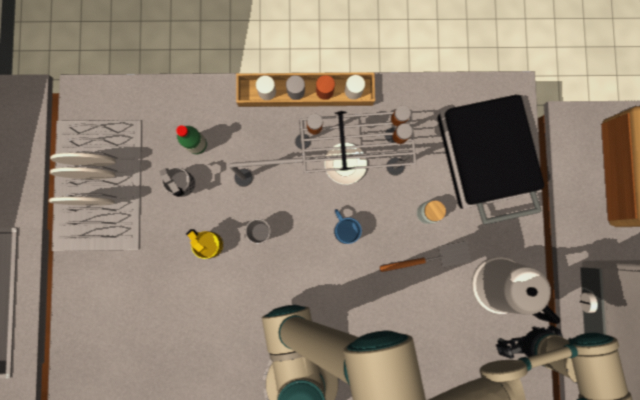

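Candidates for the drainer are:
- grey perforated cup with grip: side (216,325), top (178,182)
- yellow look-alike: side (305,335), top (205,243)
- plain tumbler: side (328,288), top (258,230)

I choose the grey perforated cup and check it in close crops.

```bash
python3 - <<'E'
from h import *
import pickle
s=pickle.load(open('side0.pkl','rb'));t=pickle.load(open('top0.pkl','rb'))
save(s,'c_s.png',(150,230,270,360),6); save(t,'c_t.png',(140,110,270,210),6); save(t,'c_shelf.png',(220,90,460,200),3); save(s,'c_shelf_s.png',(240,100,450,310),3)
E
```

```text
(no output)
```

View pics/c_s.png

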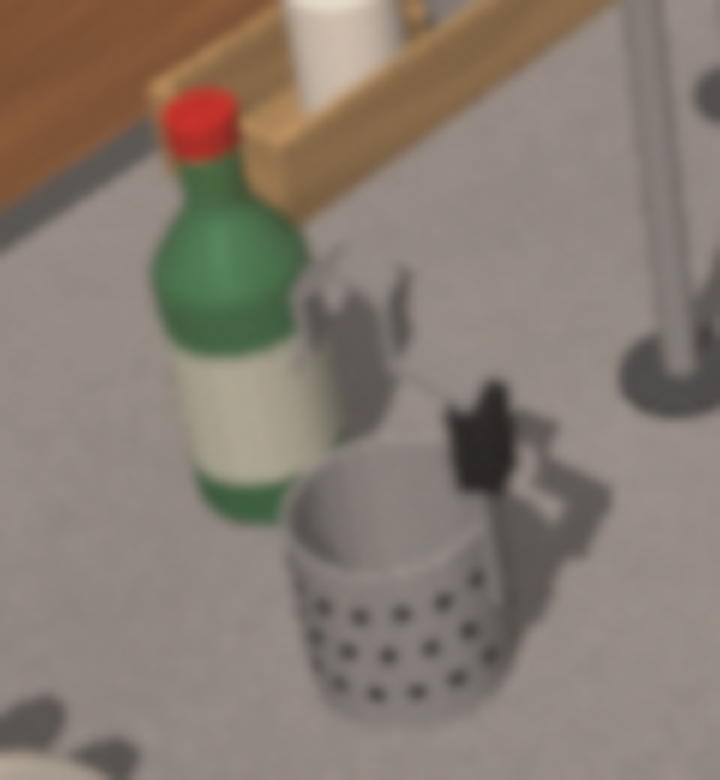

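View pics/c_t.png

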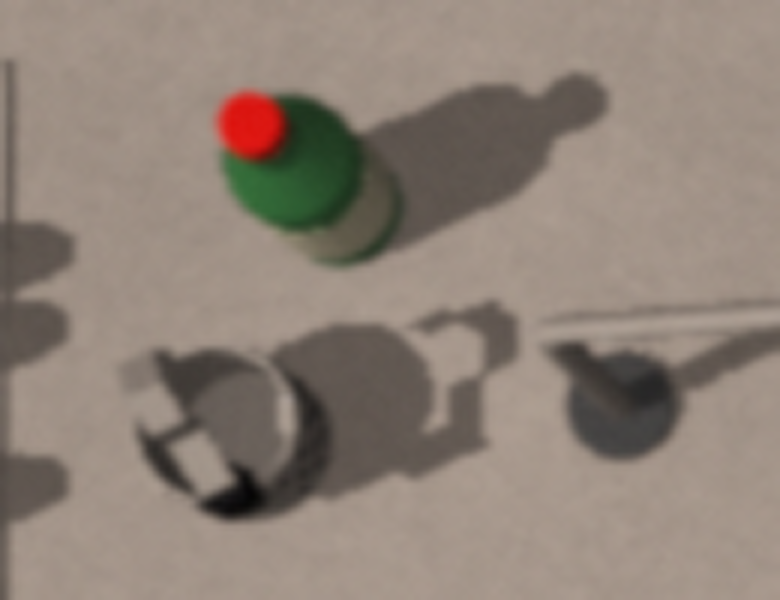

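View pics/c_shelf.png

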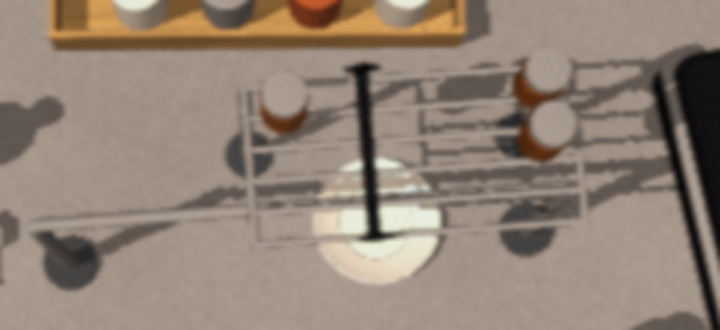

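View pics/c_shelf_s.png

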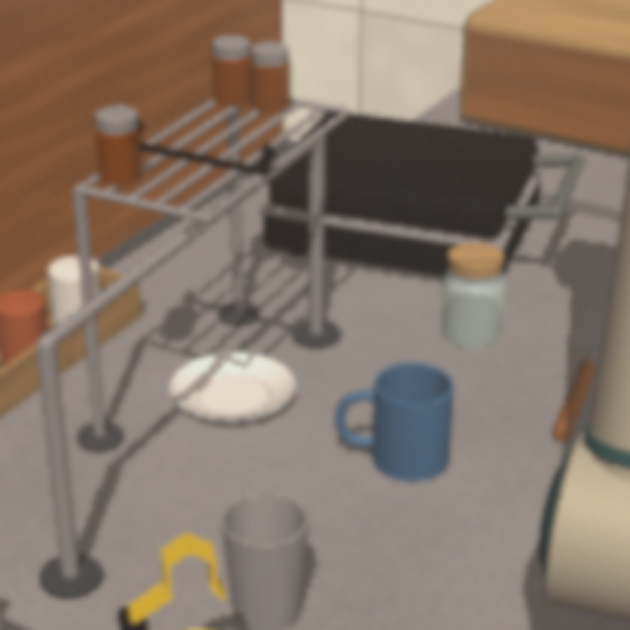

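The crops confirm it. The grey cup has perforations and a black grip at top (181,192) and side (231,303). Its hook reaches to top (163,172), so caddy +x points up and left in the top view. The marker strip runs from top (341,112) to (345,169). Next I measure.

```bash
python3 - <<'E'
from h import *
import pickle
s=pickle.load(open('side0.pkl','rb'));t=pickle.load(open('top0.pkl','rb'))
np.set_printoptions(precision=4,suppress=True)
hs=cv2.cvtColor(t['color'],cv2.COLOR_RGB2HSV); g=t['color'].max(2)
def blobs(im,box,th):
    u0,v0,u1,v1=box; m=(im['color'].max(2)[v0:v1,u0:u1]<th).astype(np.uint8)
    n,l,st,c=cv2.connectedComponentsWithStats(m)
    for i in range(1,n):
        if st[i,4]>8: print(box,st[i],c[i]+[u0,v0])
blobs(t,(160,160,215,205),50); blobs(s,(210,280,250,320),60); blobs(t,(325,100,360,180),50)
print('feet',onz(t,244,177.5,0),onz(t,395.5,166,0), 'side feet',onz(s,240+70/3,100+577/3,0),onz(s,240+317/3,100+332/3,0))
print('rail left end',onz(t,231.7,165,.246), dep(t,236,164))
print('shelf front L,R',onz(t,306,170.7,.278),onz(t,415,163.8,.278),'rear L',onz(t,302,120,.278))
print('marker',onz(t,340.8,112.5,.28),onz(t,345,169,.28))
print('grip t z.137',onz(t,181,192,.137),'hook tip',onz(t,163.3,171.7,.147))
# cup from depth: points
for n,im,box in(('t',t,(150,150,215,210)),('s',s,(190,290,245,355))):
    P=[]
    for v in range(box[1],box[3]):
        for u in range(box[0],box[2]):
            p=dep(im,u,v); P.append([u,v,*p])
    P=np.array(P); 
    for a,b in((.02,.075),(.07,.09),(.095,.14),(.14,.175),(.175,.21)):
        q=P[(P[:,4]>a)&(P[:,4]<b)]
        print(n,a,b,len(q),q.mean(0) if len(q) else '',q.min(0)[2:] if len(q) else '',q.max(0)[2:] if len(q) else '')
E
```

```text
(160, 160, 215, 205) [30 15  4 11 20] [191.55 180.05]
(160, 160, 215, 205) [15 28 10  8 43] [179.8605 192.5116]
(210, 280, 250, 320) [ 16  15   9  17 111] [230.3243 303.7477]
(325, 100, 360, 180) [ 12  12  11  58 163] [341.9939 138.2883]
feet [0.6155 0.1711 0.    ] [ 0.6466 -0.2978  0.    ] side feet [0.6167 0.1742 0.    ] [ 0.6477 -0.3018  0.    ]
rail left end [0.6142 0.1711 0.246 ] [0.6167 0.16   0.2461]
shelf front L,R [ 0.5925 -0.021   0.278 ] [ 0.6073 -0.2974  0.278 ] rear L [ 0.7231 -0.0121  0.278 ]
marker [ 0.7412 -0.1113  0.28  ] [ 0.5955 -0.1194  0.28  ]
grip t z.137 [0.5574 0.3289 0.137 ] hook tip [0.6136 0.3761 0.147 ]
t 0.02 0.075 252 [183.0357 176.1389   0.615    0.3464   0.0474] [0.5574 0.2945 0.0207] [0.6968 0.397  0.0749]
t 0.07 0.09 97 [177.5567 178.4536   0.6038   0.3544   0.0786] [0.5606 0.3124 0.0701] [0.6891 0.4004 0.0857]
t 0.095 0.14 61 [179.0492 192.1475   0.5581   0.3367   0.1275] [0.5484 0.3278 0.0965] [0.5724 0.3514 0.1396]
t 0.14 0.175 90 [172.8    184.7444   0.5761   0.3478   0.1523] [0.5543 0.3336 0.1404] [0.6231 0.3621 0.1719]
t 0.175 0.21 98 [165.0204 175.2449   0.5973   0.3585   0.1908] [0.5798 0.3444 0.1754] [0.6194 0.3728 0.2027]
s 0.02 0.075 1407 [212.3241 320.049    0.6157   0.3577   0.0486] [0.555  0.2945 0.02  ] [0.7069 0.4032 0.075 ]
s 0.07 0.09 341 [210.739  312.0411   0.6127   0.3602   0.0766] [0.555  0.3095 0.0701] [0.6992 0.4038 0.0882]
s 0.095 0.14 181 [229.9945 302.2928   0.5559   0.3486   0.1228] [0.5462 0.3329 0.0956] [0.5679 0.3593 0.1396]
s 0.14 0.175 70 [220.8    292.3      0.5733   0.3546   0.1474] [0.557  0.3393 0.1405] [0.6161 0.381  0.1587]
s 0.175 0.21 0
```

```bash
python3 - <<'E'
from h import *
import pickle
s=pickle.load(open('side0.pkl','rb'));t=pickle.load(open('top0.pkl','rb'))
np.set_printoptions(precision=4,suppress=True)
def tri(a,b):
    o1,d1=a;o2,d2=b
    k=np.linalg.lstsq(np.c_[d1,-d2],o2-o1,rcond=None)[0]
    p,q=o1+k[0]*d1,o2+k[1]*d2; return (p+q)/2,np.linalg.norm(p-q)
print('grip',tri(ray(t,180.2,191.5),ray(s,230.3,303.7)))
# rail: bright line per column in top z_map
P=[]
for u in range(234,420):
    for v in range(145,175):
        z=t['z_map'][v,u]
        if z>0:
            p=dep(t,u,v)
            if .236<p[2]<.252: P.append(p)
P=np.array(P); print(len(P),P[:,1].min(),P[:,1].max())
L=cv2.fitLine(P[:,:2].astype(np.float32),cv2.DIST_HUBER,0,.001,.001).ravel(); print('rail',L, 'x at y=0',L[2]-L[3]*L[0]/L[1],np.degrees(np.arctan(-L[0]/L[1])))
# rail ends by rows on the top picture
# shelf and hook points
def near(im,box,a,b):
    Q=[]
    for v in range(box[1],box[3]):
        for u in range(box[0],box[2]):
            if im['z_map'][v,u]>0:
                p=dep(im,u,v)
                if a<p[2]<b:Q.append([u,v,*p])
    return np.array(Q)
H=near(t,(155,160,190,205),.182,.21); print('hook top',len(H),H[:,2:].mean(0))
v=np.array([H[:,2],H[:,3]]).T; print(cv2.fitLine(v.astype(np.float32),cv2.DIST_L2,0,.001,.001).ravel())
F=near(t,(150,160,210,205),.003,.2)
# cup rim: z .07-.083
Rm=near(t,(155,165,205,205),.074,.084); 
for w in Rm[::4]: pass
x,y=Rm[:,2],Rm[:,3]; k=np.linalg.lstsq(np.c_[x,y,np.ones(len(x))],x*x+y*y,rcond=None)[0]; c=k[:2]/2; print('rim',c,np.sqrt(k[2]+c@c))
# caddy strap edge pixel enlarge
save(t,'c_t2.png',(155,160,210,205),14)
E
```

```text
grip (array([0.5634, 0.3396, 0.1082]), np.float64(0.0032608219667404643))
548 -0.296334166783522 0.16600562660043267
rail [ 0.0728 -0.9973  0.6287 -0.0247] x at y=0 0.62693673 4.175278
hook top 93 [0.5976 0.3588 0.1914]
[0.9112 0.412  0.5976 0.3588]
rim [0.5983 0.359 ] 0.03852491870652236
```

View pics/c_t2.png

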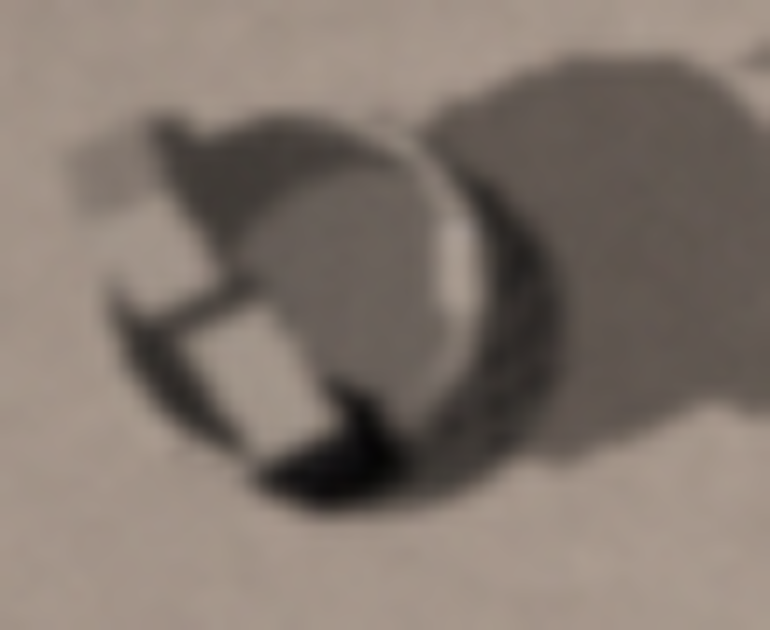

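```bash
python3 - <<'E'
from h import *
import pickle
s=pickle.load(open('side0.pkl','rb'));t=pickle.load(open('top0.pkl','rb'))
np.set_printoptions(precision=4,suppress=True)
def px(a,b): return 155+a/14-.5,160+b/14-.5
for (a,b,z) in (((155,325),(250,285),.197),((255,468),(345,425),.155),((75,205),(155,180),.18)):
    p,q=onz(t,*px(*a),z),onz(t,*px(*b),z); d=p-q; print((p+q)/2,np.degrees(np.arctan2(-d[0],d[1])))
# marker vs rail along unit y for yaw 3.7
for psi in (3.3,4.0):
    ps=np.radians(psi); uy=np.array([-np.sin(ps),np.cos(ps)])
    o=np.array([.6155,.1725])
    for nme,p in (('mkF',onz(t,345,168,.28)),('mkR',onz(t,341,113,.28)),('mkC',onz(t,342,138.3,.28)),('foot-',[.647,-.2998]),('shelfL',[.5925,-.021]),('shelfR',[.6073,-.2974])):
        d=np.array(p[:2])-o; print(psi,nme,d@uy+0.232,d@np.array([uy[1],-uy[0]]))
# rail mid line in several columns: bright centers
st=readout.get_state(); print(rot(st['ee_rot']))
E
```

```text
[0.58   0.3459 0.197 ] 22.693439149138353
[0.5573 0.3382 0.155 ] 25.39677682593899
[0.6044 0.368  0.18  ] 17.116717343341747
3.3 mkF -0.05844759939703417 -0.0342241572514408
3.3 mkR -0.05897242248841758 0.10781048199831944
3.3 mkC -0.05660005255436404 0.04224188310143661
3.3 foot- -0.24133010683603193 0.004260277290338243
3.3 shelfL 0.0401448311052556 -0.03410050099879894
3.3 shelfR -0.23664879460586344 -0.03523573916453579
4.0 mkF -0.05800780663634378 -0.03777000165539348
4.0 mkR -0.060267827866350016 0.10424762573686618
4.0 mkC -0.05709458335558101 0.03871290349224856
4.0 foot- -0.2413468298606549 -0.0015227149661659442
4.0 shelfL 0.040575755170838945 -0.03644185082546422
4.0 shelfR -0.23618334413238953 -0.04095859222449513
[[-0.0003  0.2982 -0.9545]
 [ 0.0017 -0.9545 -0.2982]
 [-1.     -0.0017 -0.0002]]
```

```bash
cat >> h.py <<'E'
def target(gr,yaw,lean):
    a,y=np.radians(lean),np.radians(yaw)
    d=np.array([np.sin(a)*np.cos(y),np.sin(a)*np.sin(y),-np.cos(a)])
    ty=np.array([np.sin(y),-np.cos(y),0]); M=np.c_[d,ty,np.cross(d,ty)]
    return np.array(gr)+manip.tcp_to_grasp*d,M
def todo(P,M):
    st=readout.get_state(); C=rot(st['ee_rot']); p=np.array(st['position'])
    print('t',st['clock'],'pos',p,'F',st['contact_force'],'w',st['width'])
    print('shift units (current tool axes)',C.T@(np.array(P)-p)/.06,'turn units',np.degrees(R.from_matrix(C.T@M).as_rotvec())/4)
    print('shift in target axes',M.T@(np.array(P)-p)/.06)
np.set_printoptions(precision=3,suppress=True)
E
python3 - <<'E'
from h import *
import pickle
t=pickle.load(open('top0.pkl','rb'));s=pickle.load(open('side0.pkl','rb'))
P,M=target([.56,.341,.117],25,38); print(P,M)
P0=P-.25*M[:,0]; print(P0); todo([P0[0],P0[1],.41],M)
# yellow extents
hs=cv2.cvtColor(t['color'],cv2.COLOR_RGB2HSV); m=(hs[...,0]>20)&(hs[...,0]<32)&(hs[...,1]>170); m[:200]=0
v,u=np.nonzero(m); Q=np.array([dep(t,a,b) for a,b in zip(u,v)]); 
q=Q[(Q[:,2]>.17)&(Q[:,2]<.22)]; print('yellow hook',q.min(0),q.max(0))
E
```

```text
[0.57  0.346 0.102] [[ 0.558  0.423 -0.714]
 [ 0.26  -0.906 -0.333]
 [-0.788  0.    -0.616]]
[0.431 0.281 0.299]
t 0.1 pos [ 0.171 -0.548  0.23 ] F [-0.467  0.118 -0.181] w 0.08542012219663865
shift units (current tool axes) [ -2.97  -11.906  -8.251] turn units [-1.85   9.481 -0.611]
shift in target axes [  3.652 -10.697  -9.534]
yellow hook [0.393 0.255 0.173] [0.428 0.289 0.201]
```

```bash
python3 - <<'E'
from h import *
P,M=target([.56,.341,.117],25,33); print(P)
P0=P-.24*M[:,0]; print(P0); todo([P0[0],P0[1],.41],M)
E
```

```text
[0.569 0.345 0.101]
[0.451 0.29  0.303]
t 0.1 pos [ 0.171 -0.548  0.23 ] F [-0.467  0.118 -0.181] w 0.08542012219663865
shift units (current tool axes) [ -2.97  -11.955  -8.613] turn units [-1.867  8.233 -0.527]
shift in target axes [  3.006 -10.697 -10.122]
```

Emit:
{"method": "carry_out", "body": {
  "deltas": [-1, 0, 0, 0, 0, 0, 1, -1, 0, 0, 0, 0, 0, 1, -1, 0, 0, 0, 0, 0, 1]
}}

```text
clock: 0.48
position: [0.1714, -0.5485, 0.4127]
ee_rot: [-0.106, -0.699, -0.107, 0.699]
contact_force: [0.3, -1.0, 0.1]
width: 0.0857
```

Emit:
{"method": "carry_out", "body": {
  "deltas": [0, -0.8, -0.57, 0, 0, 0, 1, 0, -0.8, -0.57, 0, 0, 0, 1, 0, -0.8, -0.57, 0, 0, 0, 1, 0, -0.8, -0.57, 0, 0, 0, 1, 0, -0.8, -0.57, 0, 0, 0, 1, 0, -0.8, -0.57, 0, 0, 0, 1, 0, -0.8, -0.57, 0, 0, 0, 1, 0, -0.8, -0.57, 0, 0, 0, 1]
}}

```text
clock: 1.48
position: [0.3181, -0.0989, 0.4111]
ee_rot: [0.106, 0.699, 0.106, -0.699]
contact_force: [-0.4, 0.8, 0.2]
width: 0.0851
```

Emit:
{"method": "carry_out", "body": {
  "deltas": [0, -0.8, -0.57, 0, 0, 0, 1, 0, -0.8, -0.57, 0, 0, 0, 1, 0, -0.8, -0.57, 0, 0, 0, 1, 0, -0.8, -0.57, 0, 0, 0, 1, 0, -0.8, -0.57, 0, 0, 0, 1, 0, -0.8, -0.57, 0, 0, 0, 1, 0, -0.8, -0.57, 0, 0, 0, 1, 0, 0, 0, 0, 0, 0, 1]
}}

```text
clock: 2.48
position: [0.447, 0.2948, 0.4089]
ee_rot: [-0.108, -0.698, -0.108, 0.7]
contact_force: [-0.2, -0.5, -0.1]
width: 0.0853
```

```bash
python3 - <<'E'
from h import *
P,M=target([.56,.341,.117],25,33)
P0=P-.24*M[:,0]; todo(P0,M); print(readout.get_state()['qpos'])
E
```

```text
t 2.475 pos [0.447 0.295 0.409] F [-0.17  -0.513 -0.099] w 0.08533386923729747
shift units (current tool axes) [ 1.771  0.095 -0.042] turn units [-1.797  8.285 -0.521]
shift in target axes [1.499 0.097 0.945]
[0.452 0.171 1.22  0.001 1.754 1.716]
```

Turn now, in 9 rows.

Emit:
{"method": "carry_out", "body": {
  "deltas": [0, 0, 0, -0.2, 0.92, -0.06, 1, 0, 0, 0, -0.2, 0.92, -0.06, 1, 0, 0, 0, -0.2, 0.92, -0.06, 1, 0, 0, 0, -0.2, 0.92, -0.06, 1, 0, 0, 0, -0.2, 0.92, -0.06, 1, 0, 0, 0, -0.2, 0.92, -0.06, 1, 0, 0, 0, -0.2, 0.92, -0.06, 1, 0, 0, 0, -0.2, 0.92, -0.06, 1, 0, 0, 0, -0.2, 0.92, -0.06, 1, 0, 0, 0, 0, 0, 0, 1]
}}

```text
clock: 3.72
position: [0.4447, 0.2896, 0.4105]
ee_rot: [0.102, 0.859, 0.188, -0.466]
contact_force: [-0.0, -1.4, 1.0]
width: 0.0854
```

```bash
python3 - <<'E'
from h import *
P,M=target([.56,.341,.117],25,33)
P0=P-.12*M[:,0]; todo(P0,M); print(readout.get_state()['qpos'])
im=cam('side'); save(im,'s1.png'); save(cam('top'),'t1.png')
E
```

```text
t 3.725 pos [0.445 0.29  0.41 ] F [-0.023 -1.355  1.026] w 0.08544364317839241
shift units (current tool axes) [3.558 0.028 0.904] turn units [-0.061 -0.015 -0.046]
shift in target axes [3.559 0.036 0.9  ]
[ 0.456 -0.152  1.682 -0.016  1.034  1.599]
```

View pics/s1.png

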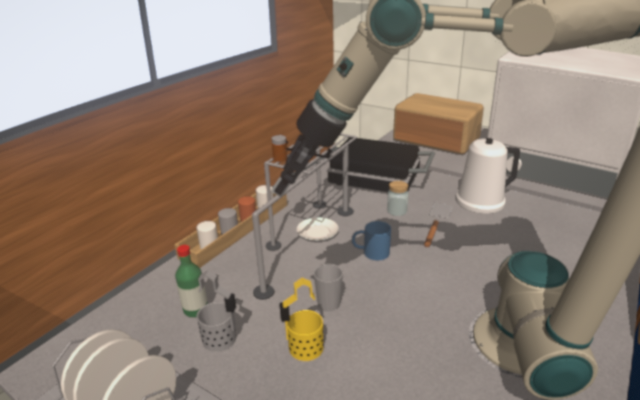

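The tool leans back at about 33° and stays clear of everything. Both drainers still stand where they were. Approaching now.

Emit:
{"method": "carry_out", "body": {
  "deltas": [0.2, 0.04, 0.9, 0, 0, 0, 1, 0.84, 0, 0, 0, 0, 0, 1, 0.84, 0, 0, 0, 0, 0, 1, 0.84, 0, 0, 0, 0, 0, 1, 0.84, 0, 0, 0, 0, 0, 1, 0, 0, 0, 0, 0, 0, 1]
}}

```text
clock: 4.58
position: [0.5124, 0.3186, 0.1981]
ee_rot: [0.103, 0.857, 0.188, -0.469]
contact_force: [-0.6, -0.1, -0.4]
width: 0.0856
```

```bash
python3 - <<'E'
from h import *
P,M=target([.56,.341,.117],25,33)
todo(P,M)
im=cam('side'); save(im,'s2.png',(150,180,330,360),3); im=cam('top');save(im,'t2.png',(120,90,300,270),3)
E
```

```text
t 4.575 pos [0.512 0.319 0.198] F [-0.647 -0.138 -0.353] w 0.08564331743128956
shift units (current tool axes) [ 1.922 -0.008 -0.011] turn units [-0.057  0.089 -0.039]
shift in target axes [ 1.923 -0.002  0.001]
```

View pics/s2.png

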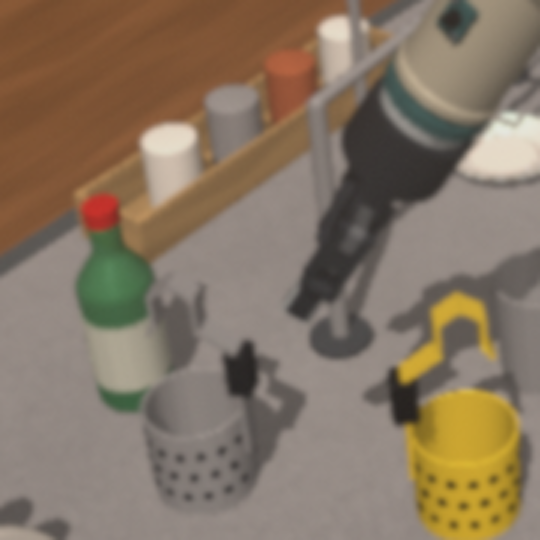

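View pics/t2.png

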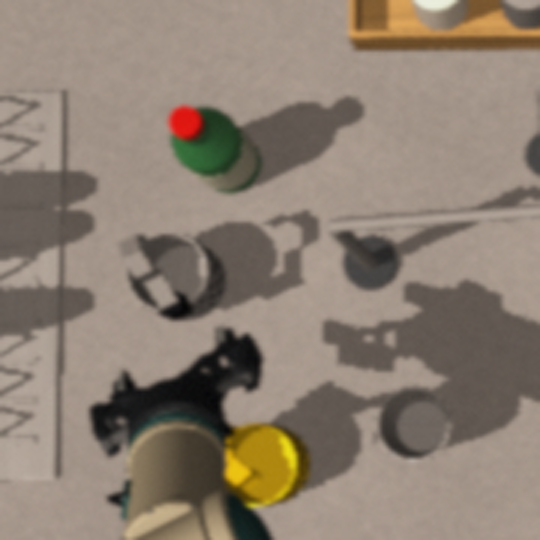

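Emit:
{"method": "carry_out", "body": {
  "deltas": [0.5, 0, 0, 0, 0, 0, 1, 0.5, 0, 0, 0, 0, 0, 1, 0.4, 0, 0, 0, 0, 0, 1, 0.3, 0, 0, 0, 0, 0, 1, 0.22, 0, 0, 0, 0, 0, 1, 0, 0, 0, 0, 0, 0, 1]
}}

```text
clock: 5.42
position: [0.5699, 0.3457, 0.1064]
ee_rot: [0.102, 0.859, 0.189, -0.465]
contact_force: [-0.8, 0.0, 0.1]
width: 0.0855
```

```bash
python3 - <<'E'
from h import *
P,M=target([.56,.341,.117],25,33)
todo(P,M)
im=cam('side'); save(im,'s3.png',(170,240,270,360),5); im=cam('top');save(im,'t3.png',(140,150,240,250),5)
E
```

```text
t 5.425 pos [0.57  0.346 0.106] F [-0.76   0.033  0.057] w 0.08548982395464318
shift units (current tool axes) [0.064 0.001 0.057] turn units [-0.05  -0.038 -0.031]
shift in target axes [0.064 0.001 0.057]
```

View pics/s3.png

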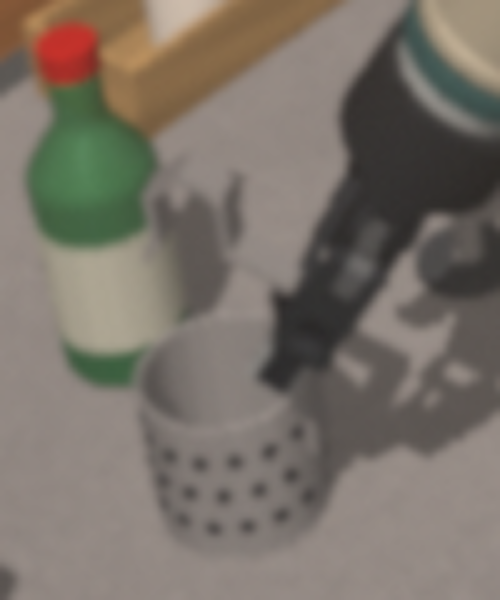

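View pics/t3.png

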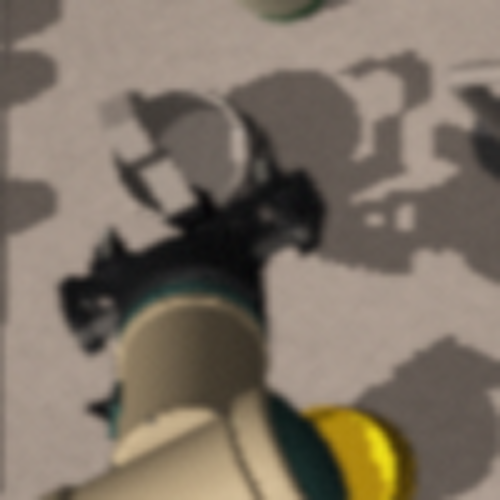

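The grip block sits between the open fingers at side crop (285,320), and nothing is touching. Close.

Emit:
{"method": "carry_out", "body": {
  "deltas": [0, 0, 0, 0, 0, 0, -1, 0, 0, 0, 0, 0, 0, -1, 0, 0, 0, 0, 0, 0, -1, 0, 0, 0, 0, 0, 0, -1, 0, 0, 0, 0, 0, 0, -1, 0, 0, 0, 0, 0, 0, -1],
  "newtons": 70
}}

```text
clock: 6.28
position: [0.5697, 0.3457, 0.1068]
ee_rot: [0.102, 0.859, 0.189, -0.465]
contact_force: [-1.4, 0.2, 3.7]
width: 0.0207
```

```bash
python3 - <<'E'
from h import *
P,M=target([.56,.341,.117],25,33)
todo(P,M)
im=cam('side'); save(im,'s4.png',(170,240,270,360),5); im=cam('top');save(im,'t4.png',(140,150,240,250),5)
E
```

```text
t 6.275 pos [0.57  0.346 0.107] F [-1.445  0.173  3.722] w 0.020746993921887447
shift units (current tool axes) [0.07  0.003 0.058] turn units [-0.05  -0.048 -0.029]
shift in target axes [0.071 0.003 0.058]
```

View pics/s4.png

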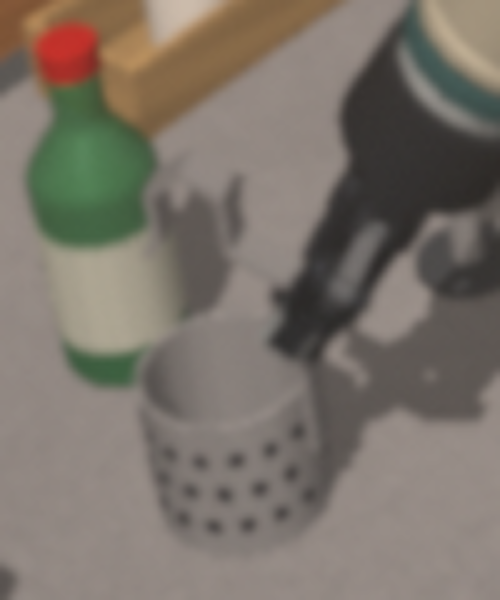

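View pics/t4.png

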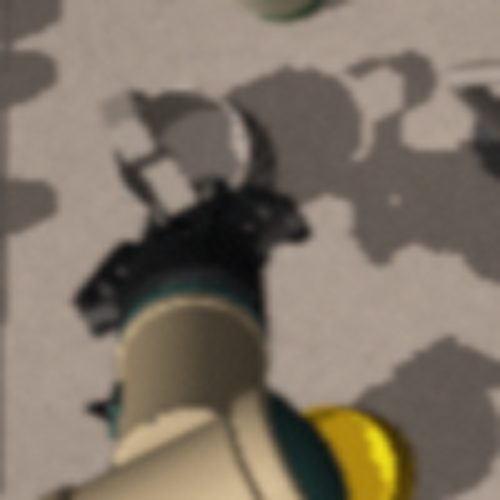

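The grip is held: opening 20.7 mm, and the drainer has not shifted. Next I lift it straight up.

Emit:
{"method": "carry_out", "body": {
  "deltas": [-0.3, 0, -0.2, 0, 0, 0, -1, -0.5, 0, -0.32, 0, 0, 0, -1, -0.6, 0, -0.39, 0, 0, 0, -1, -0.6, 0, -0.39, 0, 0, 0, -1, 0, 0, 0, 0, 0, 0, -1]
}}

```text
clock: 7.0
position: [0.5713, 0.3463, 0.2539]
ee_rot: [0.101, 0.861, 0.189, -0.462]
contact_force: [0.1, 0.2, -3.0]
width: 0.0213
```

```bash
cat >> h.py <<'E'
PSI=3.7
def bayT(b,yaw=PSI,lean=33,off=(.0313,0,.0782)):
    # TCP pose that puts bay at b
    y=np.radians(yaw); Z=np.array([[np.cos(y),-np.sin(y),0],[np.sin(y),np.cos(y),0],[0,0,1]])
    return np.array(b)-Z@np.array(off), target([0,0,0],yaw,lean)[1]
def railpt(y): return np.array([.6155-(y-.1711)*np.tan(np.radians(PSI)),y])
E
python3 - <<'E'
from h import *
st=readout.get_state()
x=np.r_[railpt(.09)-[.1,0.006],.315]
todo(*bayT(x))
# first: go back in place
save(cam('side'),'s5.png');save(cam('top'),'t5.png')
E
```

```text
t 7.0 pos [0.571 0.346 0.254] F [ 0.112  0.184 -2.956] w 0.021250266558145454
shift units (current tool axes) [-1.469  3.429  2.725] turn units [ 4.397 -0.146  2.892]
shift in target axes [-0.657  4.308  1.535]
```

View pics/s5.png

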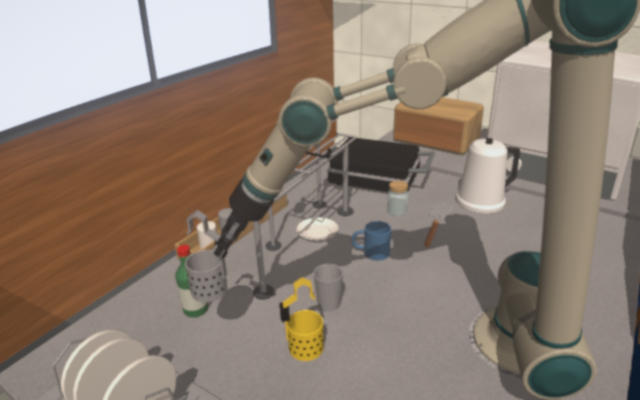

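View pics/t5.png

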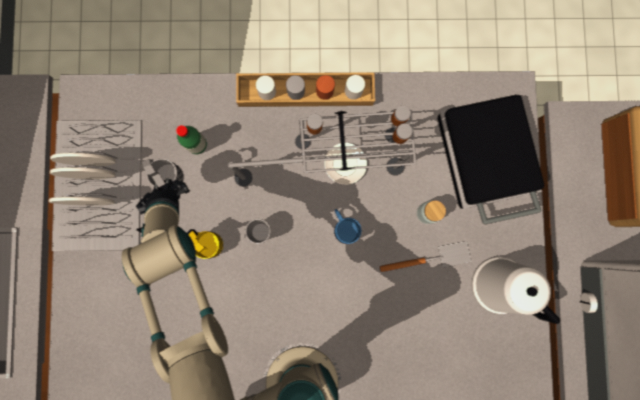

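The drainer is lifted, with about 3 N on the wrist, and the other items are untouched. Next I yaw it to the rail's frame.

Emit:
{"method": "carry_out", "body": {
  "deltas": [0, 0, 0, 0.73, -0.02, 0.48, -1, 0, 0, 0, 0.73, -0.02, 0.48, -1, 0, 0, 0, 0.73, -0.02, 0.48, -1, 0, 0, 0, 0.73, -0.03, 0.48, -1, 0, 0, 0, 0.73, -0.03, 0.48, -1, 0, 0, 0, 0.73, -0.03, 0.48, -1, 0, 0, 0, 0, 0, 0, -1]
}}

```text
clock: 7.98
position: [0.5679, 0.3453, 0.2457]
ee_rot: [0.019, 0.875, 0.028, -0.483]
contact_force: [-0.6, -0.3, -2.0]
width: 0.0211
```

```bash
python3 - <<'E'
from h import *
st=readout.get_state()
x=np.r_[railpt(.09)-[.1,0.006],.315]
P,M=bayT(x); todo([P[0],st['position'][1],P[2]],M); todo(P,M)
E
```

```text
t 7.975 pos [0.568 0.345 0.246] F [-0.645 -0.289 -1.985] w 0.021079072676976316
shift units (current tool axes) [-0.57  -0.089  1.182] turn units [ 0.08   0.186 -0.041]
shift in target axes [-0.585 -0.084  1.175]
t 7.975 pos [0.568 0.345 0.246] F [-0.645 -0.289 -1.985] w 0.021079072676976316
shift units (current tool axes) [-0.709  4.29   1.446] turn units [ 0.08   0.186 -0.041]
shift in target axes [-0.74   4.296  1.412]
```

Emit:
{"method": "carry_out", "body": {
  "deltas": [-0.28, 0, 0.59, 0.08, 0.18, -0.04, -1, -0.29, 0, 0.59, 0, 0, 0, -1, -0.02, 0.7, 0.05, 0, 0, 0, -1, -0.03, 0.9, 0.05, 0, 0, 0, -1, -0.03, 0.9, 0.05, 0, 0, 0, -1, -0.03, 0.9, 0.05, 0, 0, 0, -1, -0.03, 0.9, 0.05, 0, 0, 0, -1, 0, 0, 0, 0, 0, 0, -1, 0, 0, 0, 0, 0, 0, -1]
}}

```text
clock: 9.1
position: [0.4899, 0.0854, 0.2365]
ee_rot: [0.013, 0.879, 0.028, -0.476]
contact_force: [-0.2, 0.2, -2.9]
width: 0.021
```

```bash
python3 - <<'E'
from h import *
x=np.r_[railpt(.09),.315]
P,M=bayT(x); todo(P,M)
a=cam('side'); save(a,'s6.png',(180,80,420,320),3);b=cam('top');save(b,'t6.png',(200,90,380,230),4)
import pickle; pickle.dump((a,b),open('6.pkl','wb'))
E
```

```text
t 9.1 pos [0.49  0.085 0.236] F [-0.16   0.184 -2.922] w 0.02102427588728935
shift units (current tool axes) [ 0.902  0.06  -1.393] turn units [-0.059 -0.028  0.013]
shift in target axes [ 0.899  0.065 -1.395]
```

View pics/s6.png

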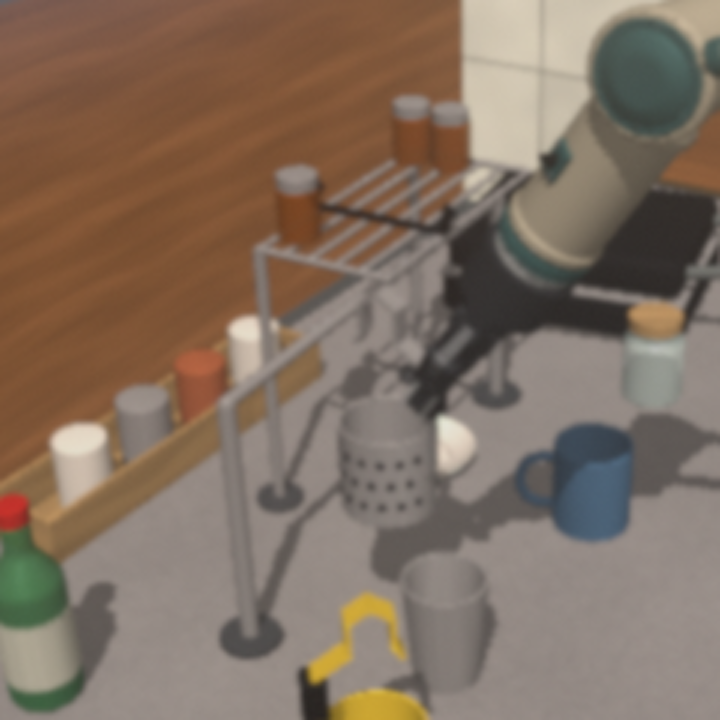

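View pics/t6.png

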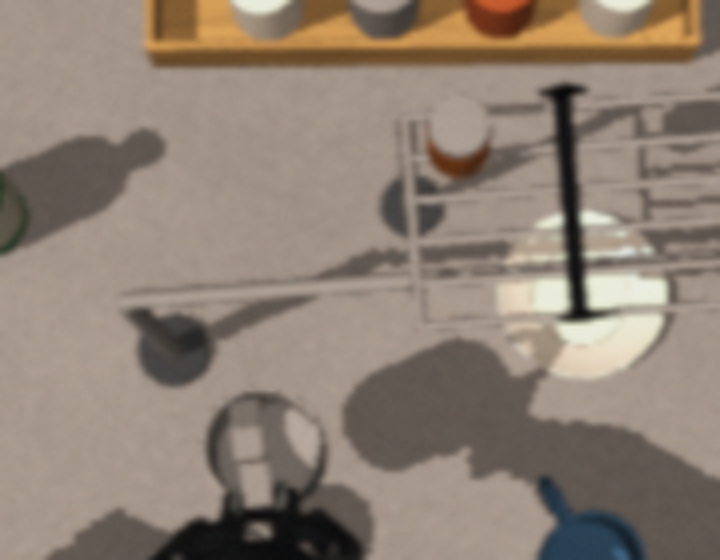

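The drainer hangs level in front of the open stretch. Its hook ridge is at top crop (246,460) and the rail runs at crop (120–410, ~295). I check the held offset, then move over the rail.

```bash
python3 - <<'E'
from h import *
import pickle
a,b=pickle.load(open('6.pkl','rb'))
print(onz(b,200+246/4-.4,90+461/4-.4,.327))
Q=np.array([[*dep(b,u,v)] for v in range(190,222) for u in range(250,275)]); q=Q[Q[:,2]>.30]; q=q[q[:,2]<.345]
q=q[q[:,1]>.06]; print(len(q),q.min(0),q.max(0),q.mean(0)); 
hi=q[q[:,2]>np.percentile(q[:,2],90)]; print(hi.mean(0))
print(railpt(.09), 'predicted bay', np.array([.4899,.0854])+[.0313*np.cos(.065),.0313*.065])
E
```

```text
[0.503 0.088 0.327]
134 [0.465 0.061 0.3  ] [0.541 0.102 0.331] [0.517 0.086 0.319]
[0.522 0.087 0.329]
[0.621 0.09 ] predicted bay [0.521 0.087]
```

The depth readings put the hook top at (0.522, 0.087, 0.329), which agrees with the predicted bay. Now forward over the rail.

Emit:
{"method": "carry_out", "body": {
  "deltas": [0.2, 0.02, -0.3, 0, 0, 0, -1, 0.25, 0.02, -0.4, 0, 0, 0, -1, 0.25, 0.02, -0.4, 0, 0, 0, -1, 0.2, 0, -0.29, 0, 0, 0, -1, 0, 0, 0, 0, 0, 0, -1, 0, 0, 0, 0, 0, 0, -1]
}}

```text
clock: 9.95
position: [0.5892, 0.0892, 0.2372]
ee_rot: [0.014, 0.879, 0.029, -0.476]
contact_force: [-0.7, -0.4, -2.5]
width: 0.0211
```

```bash
python3 - <<'E'
from h import *
x=np.r_[railpt(.09),.245]
P,M=bayT(x); todo(P,M)
a=cam('side'); save(a,'s7.png',(180,80,420,320),3);b=cam('top');save(b,'t7.png',(200,110,320,200),6)
import pickle; pickle.dump((a,b),open('7.pkl','wb'))
Q=np.array([[*dep(b,u,v)] for v in range(145,200) for u in range(250,275)]); q=Q[(Q[:,2]>.30)&(Q[:,2]<.345)&(Q[:,1]>.06)]
hi=q[q[:,2]>np.percentile(q[:,2],90)]; print(hi.mean(0),hi.min(0),hi.max(0))
Q=np.array([[*dep(b,u,v)] for v in range(150,180) for u in list(range(236,252))+list(range(275,300))]); q=Q[(Q[:,2]>.24)&(Q[:,2]<.25)]; print('rail near',q.mean(0), np.polyfit(q[:,1],q[:,0],1))
E
```

```text
t 9.95 pos [0.589 0.089 0.237] F [-0.704 -0.363 -2.545] w 0.02113482969482165
shift units (current tool axes) [0.985 0.025 0.637] turn units [-0.03  -0.026  0.031]
shift in target axes [0.987 0.021 0.635]
[0.584 0.086 0.33 ] [0.542 0.066 0.328] [0.624 0.114 0.335]
rail near [0.621 0.073 0.245] [-0.063  0.626]
```

View pics/s7.png

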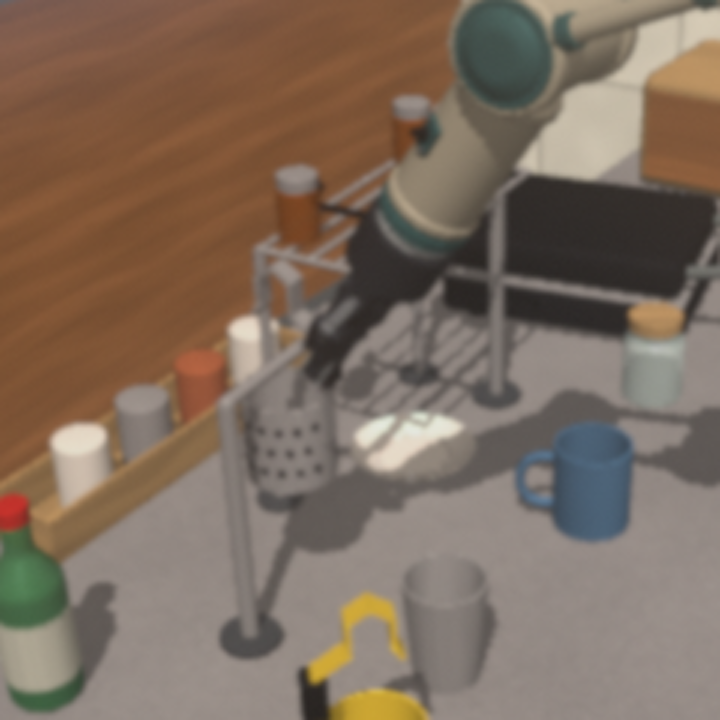

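View pics/t7.png

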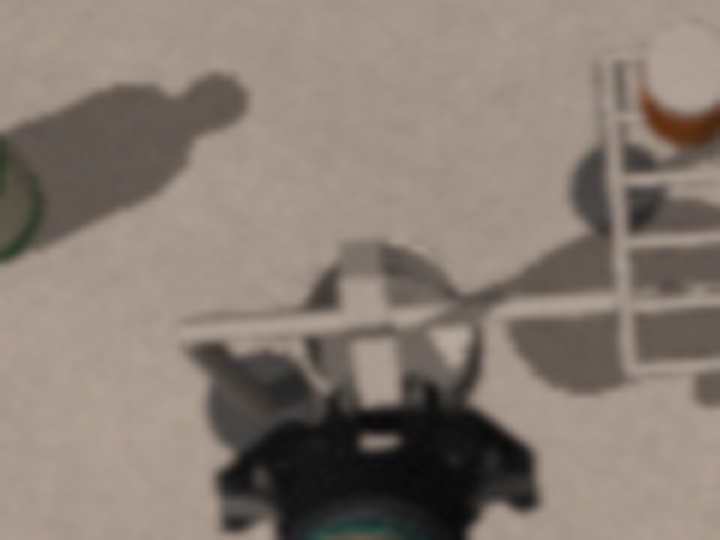

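The hook straddles the rail: the strap is at top crop (375,320) and the rail line passes under it. The fitted rail is x = 0.626 − 0.063y, which gives 0.620 at y = 0.09, equal to the bay's x. Lower.

Emit:
{"method": "carry_out", "body": {
  "deltas": [0.3, 0.01, 0.19, 0, 0, 0, -1, 0.3, 0.01, 0.19, 0, 0, 0, -1, 0.25, 0, 0.16, 0, 0, 0, -1, 0.1, 0, 0.07, 0, 0, 0, -1, 0, 0, 0, 0, 0, 0, -1, 0, 0, 0, 0, 0, 0, -1]
}}

```text
clock: 10.8
position: [0.5915, 0.0877, 0.1718]
ee_rot: [0.014, 0.88, 0.028, -0.474]
contact_force: [-0.3, 0.7, -1.6]
width: 0.0209
```

```bash
python3 - <<'E'
from h import *
x=np.r_[railpt(.09),.240]
P,M=bayT(x); todo(P,M)
E
```

```text
t 10.8 pos [0.591 0.088 0.172] F [-0.343  0.716 -1.622] w 0.02093289268941935
shift units (current tool axes) [ 0.121 -0.006  0.118] turn units [-0.041 -0.094  0.021]
shift in target axes [ 0.121 -0.007  0.118]
```

Emit:
{"method": "carry_out", "body": {
  "deltas": [0.05, 0, 0.04, 0, 0, 0, -1, 0.05, 0, 0.04, 0, 0, 0, -1, 0, 0, 0, 0, 0, 0, -1]
}}

```text
clock: 11.18
position: [0.5898, 0.0877, 0.1627]
ee_rot: [0.014, 0.879, 0.028, -0.475]
contact_force: [-2.5, -0.7, -0.4]
width: 0.0209
```

Emit:
{"method": "carry_out", "body": {
  "deltas": [0.04, 0, 0.03, 0, 0, 0, -1, 0, 0, 0, 0, 0, 0, -1]
}}

```text
clock: 11.42
position: [0.5914, 0.0878, 0.1618]
ee_rot: [0.014, 0.881, 0.028, -0.473]
contact_force: [-4.1, 0.0, 4.8]
width: 0.0211
```

```bash
python3 - <<'E'
from h import *
x=np.r_[railpt(.09),.240]
P,M=bayT(x); todo(P,M)
a=cam('side'); save(a,'s8.png',(220,130,320,250),5);b=cam('top');save(b,'t8.png',(200,110,320,200),6)
E
```

```text
t 11.425 pos [0.591 0.088 0.162] F [-4.085  0.039  4.773] w 0.02108625944054948
shift units (current tool axes) [-0.018 -0.005  0.026] turn units [-0.037 -0.132  0.02 ]
shift in target axes [-0.017 -0.005  0.026]
```

View pics/s8.png

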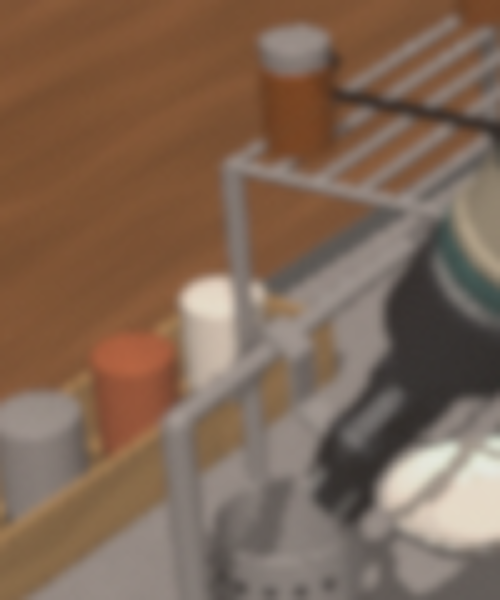

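View pics/t8.png

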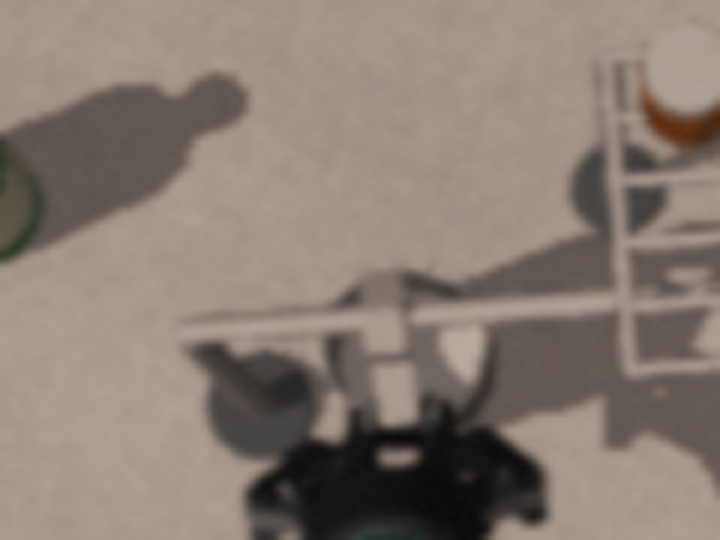

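The hook is on the rail: Fz rose from −2.5 to +4.8 N, and the top crop shows the roof over the rail at (388,318). I pause, raise about 3 mm, then start the slide slowly.

Emit:
{"method": "carry_out", "body": {
  "deltas": [0, 0, 0, 0, 0, 0, -1, 0, 0, 0, 0, 0, 0, -1, -0.04, 0, -0.02, 0, 0, 0, -1, 0, 0.15, 0, 0, 0, 0, -1, 0, 0.25, 0, 0, 0, 0, -1, 0, 0.25, 0, 0, 0, 0, -1, 0, 0.25, 0, 0, 0, 0, -1, 0, 0, 0, 0, 0, 0, -1]
}}

```text
clock: 12.52
position: [0.5925, 0.0329, 0.1615]
ee_rot: [0.013, 0.879, 0.028, -0.476]
contact_force: [-0.2, -0.9, -1.9]
width: 0.0211
```

```bash
python3 - <<'E'
from h import *
p=readout.get_state()['position']; 
y=p[1]+.002; print(.626-.063*y-.0313, p)
P,M=bayT([.626+.063*.117,-.117,.243]); todo(P,M)
a=cam('side'); save(a,'s9.png',(220,100,380,250),5)
E
```

```text
0.5925008930369343 [0.593 0.033 0.161]
t 12.525 pos [0.593 0.033 0.161] F [-0.242 -0.853 -1.936] w 0.021118054006889018
shift units (current tool axes) [-0.051  2.537 -0.04 ] turn units [-0.07  -0.034  0.014]
shift in target axes [-0.048  2.537 -0.027]
```

View pics/s9.png

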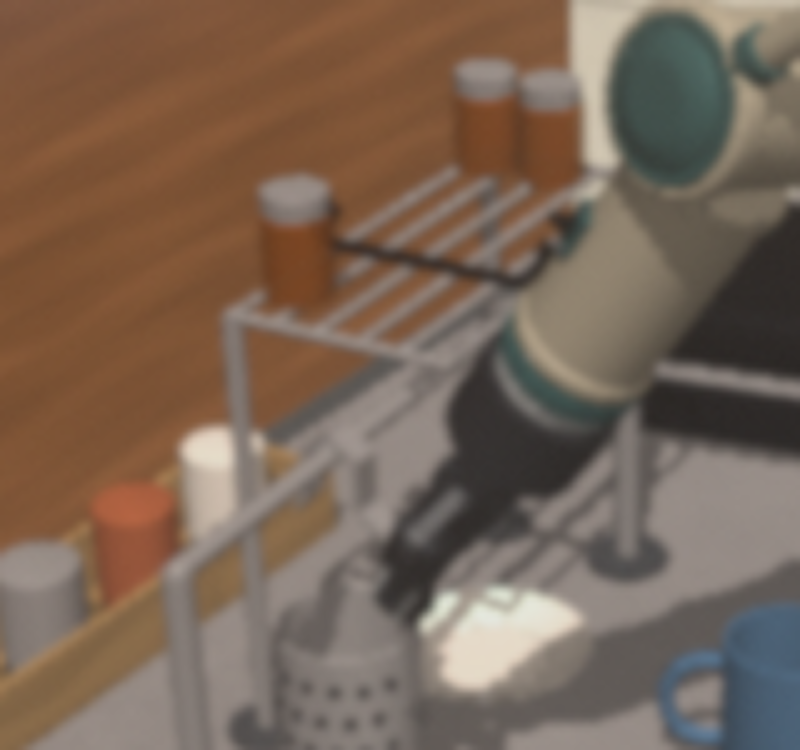

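The hook follows the rail, and the gripper is heading in front of the shelf edge. Continuing in small rows.

Emit:
{"method": "carry_out", "body": {
  "deltas": [-0.03, 0.15, -0.02, 0, 0, 0, -1, 0, 0.2, 0, 0, 0, 0, -1, 0, 0.2, 0, 0, 0, 0, -1, 0, 0.2, 0, 0, 0, 0, -1, 0, 0.2, 0, 0, 0, 0, -1, 0, 0.2, 0, 0, 0, 0, -1, 0, 0, 0, 0, 0, 0, -1]
}}

```text
clock: 13.45
position: [0.5972, -0.0352, 0.1639]
ee_rot: [0.013, 0.879, 0.028, -0.475]
contact_force: [-0.8, -0.5, -3.3]
width: 0.021
```

```bash
python3 - <<'E'
from h import *
P,M=bayT([.626+.063*.117,-.117,.243]); todo(P,M)
a=cam('side'); save(a,'s10.png',(220,100,380,250),5);b=cam('top');save(b,'t10.png',(240,100,380,200),5)
E
```

```text
t 13.45 pos [ 0.597 -0.035  0.164] F [-0.8   -0.48  -3.345] w 0.02101986200357654
shift units (current tool axes) [-0.02   1.4   -0.006] turn units [-0.052 -0.048  0.022]
shift in target axes [-0.018  1.4   -0.001]
```

View pics/s10.png

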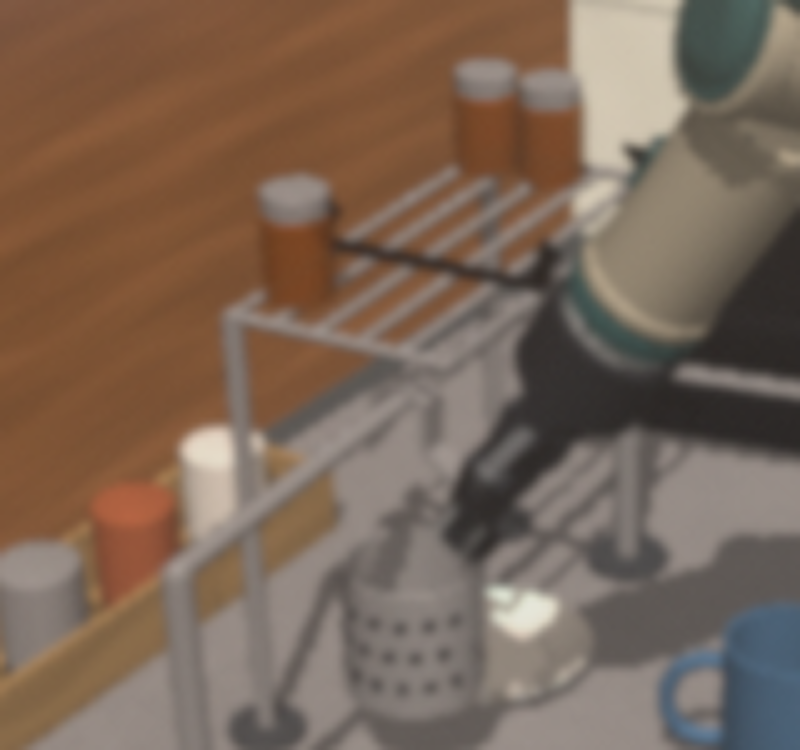

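View pics/t10.png

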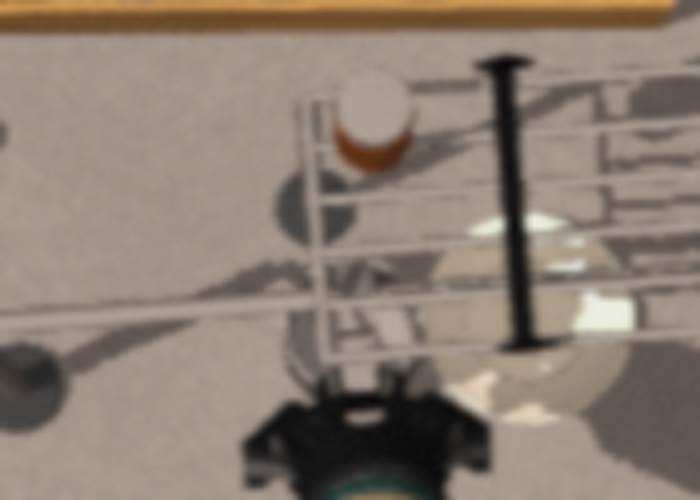

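The drainer is under the shelf edge and the gripper clears the front wire. Marker front end is at top crop (520,343), and the strap is at crop (362,380). I finish the slide.

Emit:
{"method": "carry_out", "body": {
  "deltas": [0, 0.15, 0, 0, 0, 0, -1, 0, 0.2, 0, 0, 0, 0, -1, 0, 0.2, 0, 0, 0, 0, -1, 0, 0.2, 0, 0, 0, 0, -1, 0, 0.2, 0, 0, 0, 0, -1, 0, 0.2, 0, 0, 0, 0, -1, 0, 0.15, 0, 0, 0, 0, -1, 0, 0.1, 0, 0, 0, 0, -1, 0, 0, 0, 0, 0, 0, -1]
}}

```text
clock: 14.68
position: [0.6027, -0.1194, 0.164]
ee_rot: [0.014, 0.879, 0.028, -0.475]
contact_force: [-0.3, -0.1, -2.3]
width: 0.0212
```

```bash
python3 - <<'E'
from h import *
import pickle
P,M=bayT([.626+.063*.117,-.117,.240]); todo(P,M)
a=cam('side'); save(a,'s11.png',(250,100,410,250),5);b=cam('top');save(b,'t11.png',(300,100,420,200),6)
pickle.dump((a,b),open('11.pkl','wb'))
E
```

```text
t 14.675 pos [ 0.603 -0.119  0.164] F [-0.336 -0.069 -2.273] w 0.021215067130835243
shift units (current tool axes) [ 0.026 -0.007  0.027] turn units [-0.05  -0.06   0.019]
shift in target axes [ 0.027 -0.007  0.027]
```

View pics/s11.png

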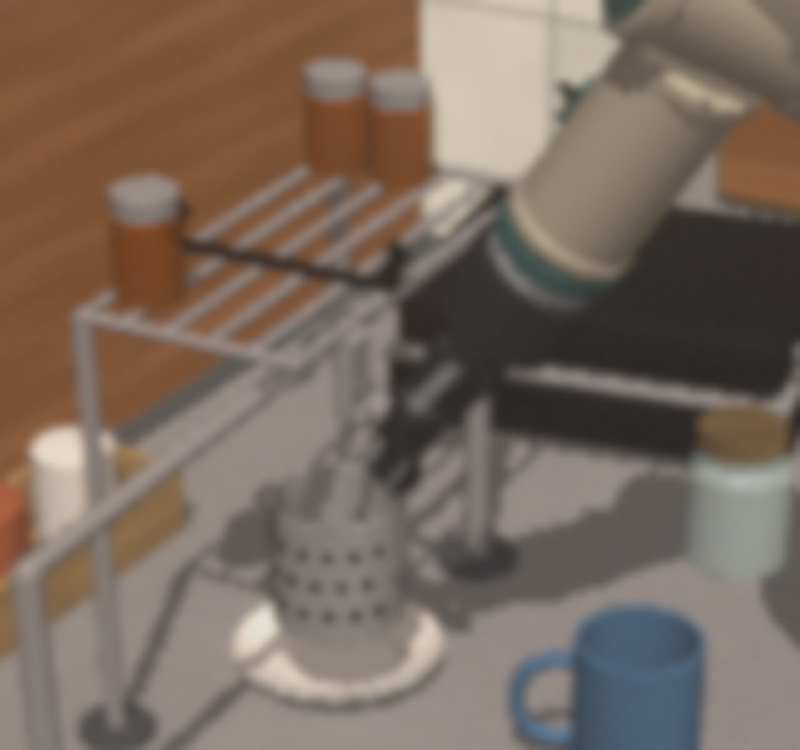

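View pics/t11.png

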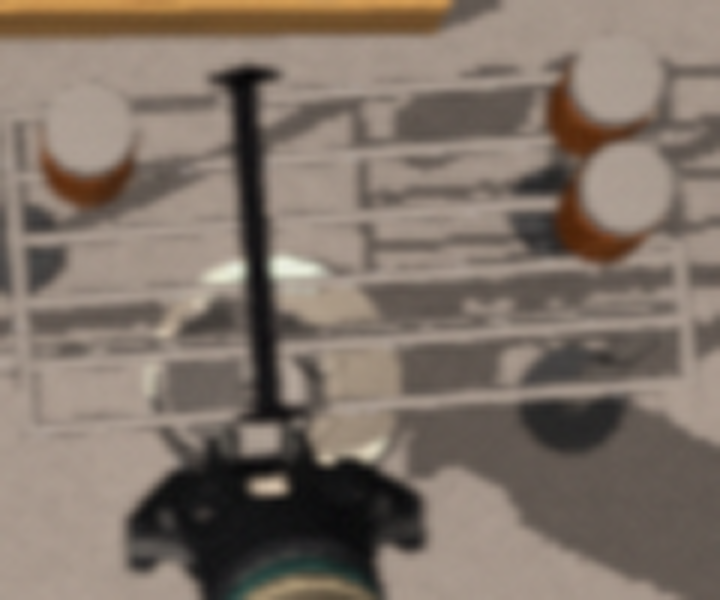

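```bash
python3 - <<'E'
from h import *
import pickle
a,b=pickle.load(open('11.pkl','rb'))
ps=np.radians(3.65); uy=np.array([-np.sin(ps),np.cos(ps)])
g=b['color'].max(2)
# marker strip centroid per row
pts=[]
for v in range(118,163):
    row=g[v,330:355]; w=np.clip(60-row.astype(float),0,None)
    if w.sum()>0: pts.append(onz(b,330+(w*np.arange(25)).sum()/w.sum(),v,.279)[:2]@uy)
print('marker unit-y',np.median(pts),pts[0],pts[-1])
for z in(.19,.21): print('strap',onz(b,300+262/6-.4,100+437/6-.4,z)[:2]@uy)
for z in(.155,.19): print('palm slot',onz(b,300+268/6-.4,100+486/6-.4,z)[:2]@uy)
p=readout.get_state()['position'];  print('tcp',p[:2]@uy)
E
```

```text
marker unit-y -0.1558818139682521 -0.15569298173140833 -0.15577319073548607
strap -0.15939140577294858
strap -0.15774480800544918
palm slot -0.1631813885111568
palm slot -0.16027645071133398
tcp -0.15684154609972956
```

The marker is at −0.1559 along the rail and the tool at −0.1568, so they are aligned to about 1 mm. I lower the drainer onto the rail.

Emit:
{"method": "carry_out", "body": {
  "deltas": [0.03, 0, 0.02, 0, 0, 0, -1, 0.02, 0, 0.015, 0, 0, 0, -1, 0, 0, 0, 0, 0, 0, -1]
}}

```text
clock: 15.15
position: [0.6028, -0.1187, 0.1612]
ee_rot: [0.014, 0.88, 0.029, -0.474]
contact_force: [-2.8, 1.1, 2.9]
width: 0.0209
```

Emit:
{"method": "carry_out", "body": {
  "deltas": [-0.02, 0, 0.01, 0, 0, 0, -1, 0, 0, 0, 0, 0, 0, -1]
}}

```text
clock: 15.4
position: [0.6016, -0.1191, 0.1612]
ee_rot: [0.014, 0.879, 0.028, -0.475]
contact_force: [1.4, 2.0, -0.3]
width: 0.0207
```

Forces are near zero, so the rail carries the weight. I open partway, then fully.

Emit:
{"method": "carry_out", "body": {
  "deltas": [0, 0, 0, 0, 0, 0, -0.4, 0, 0, 0, 0, 0, 0, -0.2, 0, 0, 0, 0, 0, 0, 0, 0, 0, 0, 0, 0, 0, 0.2, 0, 0, 0, 0, 0, 0, 0.2]
}}

```text
clock: 16.02
position: [0.6014, -0.119, 0.1611]
ee_rot: [0.014, 0.879, 0.028, -0.475]
contact_force: [-0.3, 0.8, 0.1]
width: 0.0509
```

```bash
python3 - <<'E'
from h import *
a=cam('side'); save(a,'s12.png',(250,100,410,250),5);b=cam('top');save(b,'t12.png',(300,100,420,200),6)
E
```

```text
(no output)
```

View pics/s12.png

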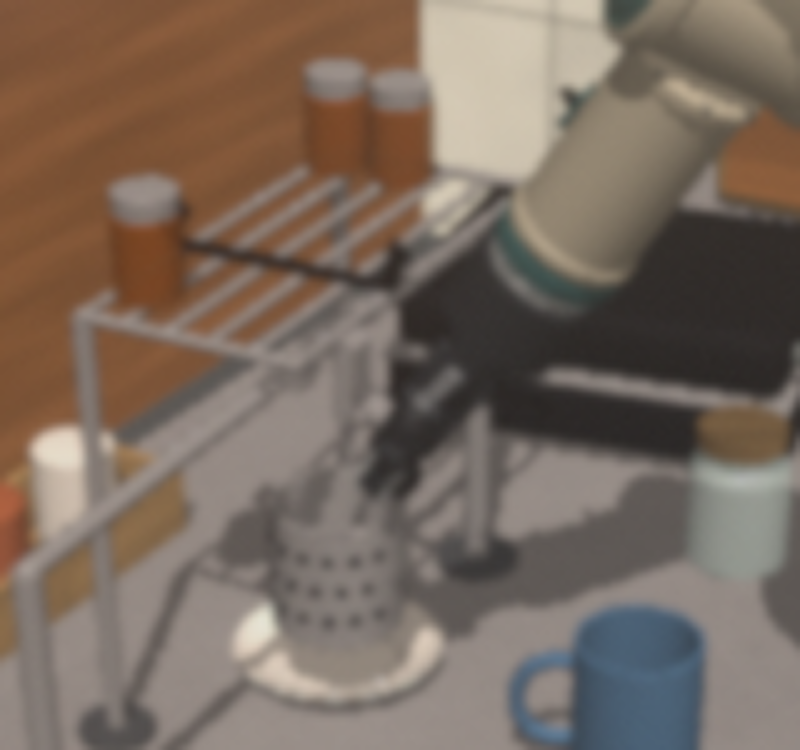

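View pics/t12.png

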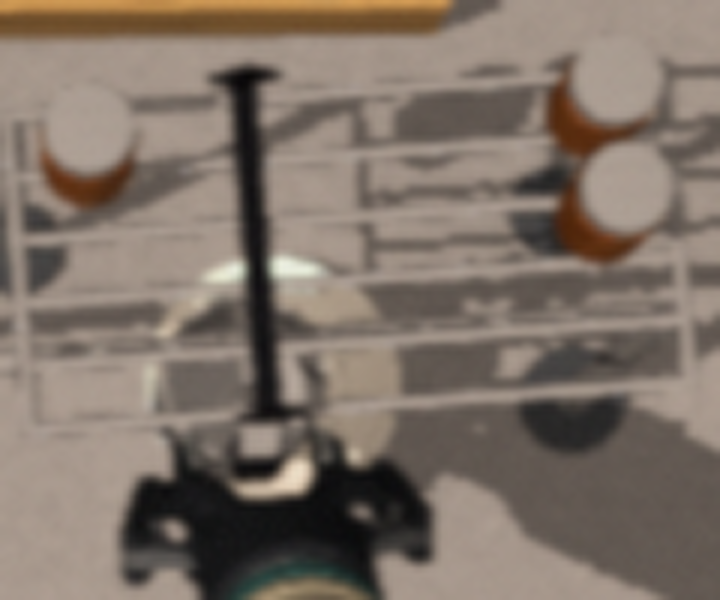

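The drainer hangs free with the grip between the opened fingers, so I retract straight back along the tool axis.

Emit:
{"method": "carry_out", "body": {
  "deltas": [0, 0, 0, 0, 0, 0, 0.5, -0.1, 0, 0, 0, 0, 0, 0.5, -0.3, 0, 0, 0, 0, 0, 0.5, -0.5, 0, 0, 0, 0, 0, 0.5, -0.8, 0, 0, 0, 0, 0, 0.5, -0.8, 0, 0, 0, 0, 0, 0.5, -0.8, 0, 0.3, 0, 0, 0, 0.5, -0.5, 0, 0.8, 0, 0, 0, 0.5, 0, 0, 0.8, 0, 0, 0, 0.5, 0, 0, 0, 0, 0, 0, 0.5]
}}

```text
clock: 17.38
position: [0.3785, -0.1327, 0.2875]
ee_rot: [0.012, 0.879, 0.027, -0.476]
contact_force: [0.4, -0.2, 0.2]
width: 0.0643
```

Emit:
{"method": "carry_out", "body": {
  "deltas": [0, 0, 0, 0, 0, 0, 0.5, 0, 0, 0, 0, 0, 0, 0.5, 0, 0, 0, 0, 0, 0, 0.5, 0, 0, 0, 0, 0, 0, 0.5, 0, 0, 0, 0, 0, 0, 0.5, 0, 0, 0, 0, 0, 0, 0.5, 0, 0, 0, 0, 0, 0, 0.5, 0, 0, 0, 0, 0, 0, 0.5, 0, 0, 0, 0, 0, 0, 0.5, 0, 0, 0, 0, 0, 0, 0.5]
}}

```text
clock: 18.62
position: [0.3815, -0.1333, 0.2893]
ee_rot: [0.014, 0.879, 0.028, -0.475]
contact_force: [0.8, 0.7, 0.6]
width: 0.0643
```

```bash
python3 - <<'E'
from h import *
import pickle
a=cam('side'); save(a,'s13.png',(250,100,410,250),5);b=cam('top');save(b,'t13.png',(300,100,420,200),6); save(b,'t13f.png')
pickle.dump((a,b),open('13.pkl','wb')); print(readout.get_state()['contact_force'],readout.get_state()['position'])
E
```

```text
[-0.097 -0.689  0.117] [ 0.381 -0.133  0.289]
```

View pics/s13.png

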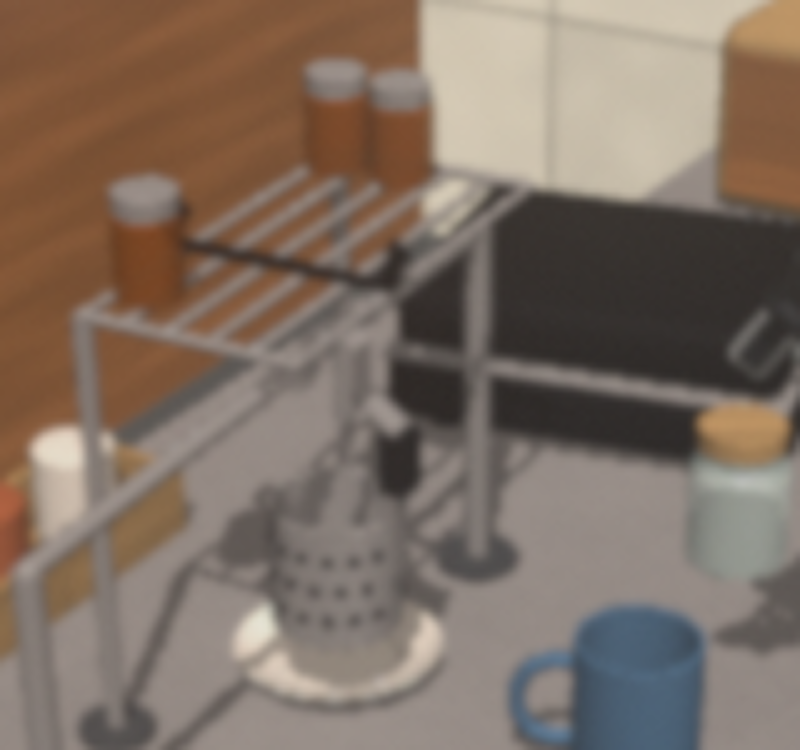

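View pics/t13.png

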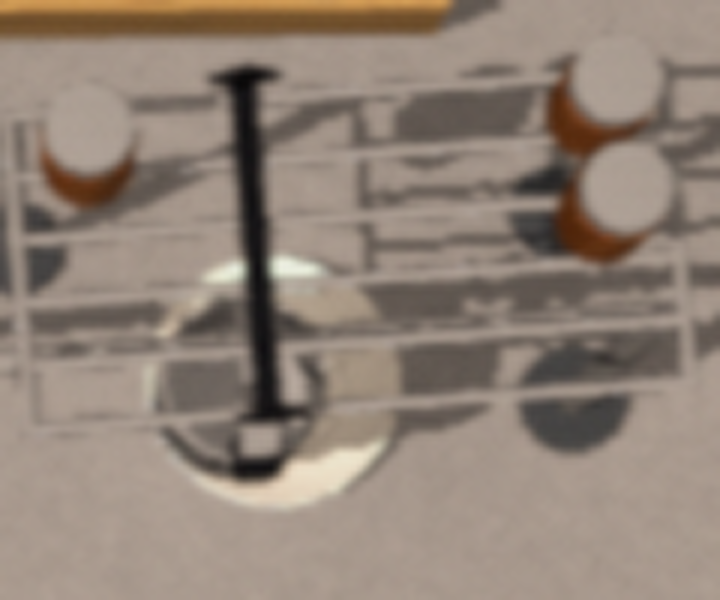

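View pics/t13f.png

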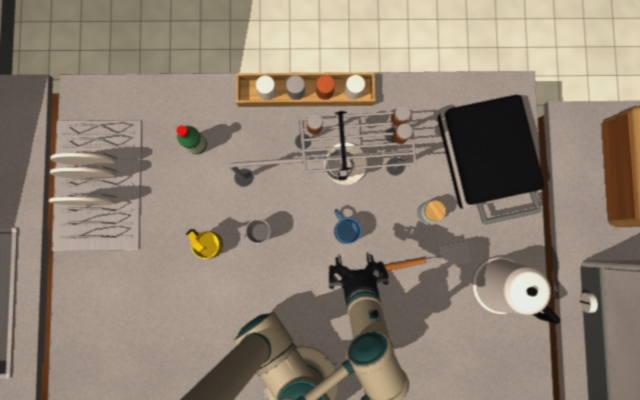

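The drainer hangs free under the marker. The strap is at top crop (262,438) and the grip at (257,468). One last check of position and stillness before handing in.

```bash
python3 - <<'E'
from h import *
import pickle
a,b=pickle.load(open('13.pkl','rb'))
ps=np.radians(3.65); uy=np.array([-np.sin(ps),np.cos(ps)])
def grip(a,b):
    def c(im,u0,v0,u1,v1):
        m=(im['color'][v0:v1,u0:u1].max(2)<55); v,u=np.nonzero(m); return u.mean()+u0,v.mean()+v0
    s=c(a,322,183,336,202); t=c(b,336,174,350,183)
    o1,d1=ray(a,*s);o2,d2=ray(b,*t); k=np.linalg.lstsq(np.c_[d1,-d2],o2-o1,rcond=None)[0]
    p,q=o1+k[0]*d1,o2+k[1]*d2; return (p+q)/2,np.linalg.norm(p-q),s,t
g=grip(a,b); print(g,'unit y',g[0][:2]@uy,'marker -.1559')
b2=cam('top');a2=cam('side'); h=grip(a2,b2); print(h[0]-g[0])
s=b['color'][:,:,:].astype(int); print('drainer px change',np.abs(s-b2['color'])[140:185,320:375].max())
# others: compare with start at their places
import pickle
t0=pickle.load(open('top0.pkl','rb'))['color'].astype(int)
for n,(u0,v0,u1,v1) in dict(soap=(170,118,212,158),mug=(328,203,365,246),tumbler=(243,215,275,246),jar=(415,195,450,228)).items():
    print(n,np.abs(t0-b2['color'])[v0:v1,u0:u1].mean())
print(readout.get_state()['clock'], job.sign_off())
E
```

```text
(array([ 0.591, -0.118,  0.17 ]), np.float64(0.004122328447249133), (np.float64(329.58181818181816), np.float64(192.23636363636365)), (np.float64(342.0), np.float64(177.5))) unit y -0.15551620342791764 marker -.1559
[0. 0. 0.]
drainer px change 4
soap 2.3390873015873015
mug 2.3058872826314687
tumbler 2.337029569892473
jar 8.008658008658008
the job is handed in; nothing more can be done
18.825 None
```

The steel drainer now hangs on the rail in line with the diamond marker, and I handed the job in at 18.8 s. I pinched it by its black grip with the tool leaning back 33°, turned it to the rail and hooked it over the open stretch. I then slid it under the shelf while lifted about 3 mm, set it down, let go and backed the arm away.

**Last checks:**
- **Along the rail:** the grip measured about 0.4 mm from the marker. Another reading, taken on the strap before release, was 2–3 mm off; the limit is 13 mm.
- **Height:** the grip read 0.170 m, against 0.172 m expected when hung. The two camera rays missed each other by 4 mm, so this is only good to a few millimetres.
- **Stillness and uprightness:** the drainer did not move between the last two pictures and looks upright. I did not measure its tilt as a number.
- **Weight on the rail:** just before release the gripper carried almost nothing. After backing away it touched nothing.
- **Other kitchenware:** soap, mug and tumbler match the starting pictures. The jar's patch changed more (8.0 against 2.3 levels); it looks in place in the picture, with the arm's shadow near it. I only checked the saucer and spatula by eye.

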